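Snap the spout clip shut with pliers

ROBOT

A 6-joint arm with a two-finger parallel gripper is mounted at the origin on the work surface. World frame = base frame: x ahead of the robot, y to its left, z up, the work surface at z = 0. Lengths are in m, angles in degrees, forces in N, time in s.
With the tool pointing down it reaches from about 0.25 to 0.725 m from the base axis. Payload 9.7 kg.
Tool frame: the origin (TCP) lies at the very end of the fingers, on their centre line; the grasp point (between the pads) lies 19 mm behind it; z points along the fingers, y is the line along which they close (so a half turn about z gives the same grasp; the last joint's range is limited). The gripper opens to 85 mm and grips with 20 to 120 N. Pads are 22 mm wide; open, the fingers measure 114 mm over their backs; the gripper's body (76 mm by 85 mm) begins 54 mm behind the grasp point. The pads swing forward as they close: fully open they stand 13 mm farther back than shut.
Start: joints at [66.291, 4.979, 10.078, 95.1, 0, 90], TCP at [0.221, 0.504, 0.231] pointing down, gripper open.
Joint ranges: [-179.16, 179.16], [-48.56, 103.87], [-65.8, 70.77], [-126.05, 130.52], [-82.76, 87.17], [-180, 180]. Speed limits (degrees/s): [127.2, 127.2, 147.25, 180, 180, 180].

INTERFACE

Orientations are given as [roll, pitch, yaw] about the fixed x, y, z axes, in that order (R = Rz(yaw) Ry(pitch) Rx(roll)).
In Python, from workcell import bot gives the robot as it stands.
- The arm moves only by the tool arm_command, never from a script. Its argument "series" is a list of rows, each a list of 4 numbers: the shift along the tool's x, y, z in m, then the turn about the tool's z in rad. A call has exactly 5 rows; each row is the pose to reach, as a shift and turn from the pose commanded when the call began, along the tool's axes at that moment; what a row does not reach only later rows make up. A row lasts 1/10 s, in which the tool goes at most 50 mm and 8.59 degrees, less where a joint would pass 70% of its speed; a pose out of reach is approached as far as the arm can. A call with a gripper value outside its range is refused whole. "hand" is the finger opening in m, from 0 to 0.0854, set as the call begins (left out, the last holds). The fingers move at their own pace and stop on an object; "grip_force" is the grip in N (left out, the last holds). Time passes only in rows, so rows that repeat a pose let the fingers close, or fill a call up. It gives the time, the measured TCP pose, the force, the opening and the grip force at its end, in the units of the state.
- bot.get_obs(): the state, without advancing time (a new reading comes with each control period).
- bot.camera(name): name is "side" or "top" or "wrist"; returns a dict with "color" (384x512x3 uint8, blue, green, red), "camera_matrix" (3x3 intrinsics, pixels), "xyz" and "orientation" of the camera in the world; the wrist camera has in their place "T_tool_cam" (4x4, takes a point from camera to tool coordinates, whose origin is the TCP and whose axes are the flange's). Camera axes: x right, y up, looking along -z (the intrinsics and any distortion apply to the point x, -y, -z); pixel columns grow to the right and rows downward; lengths in m; the calibration is good to about 2 mm. A picture is of the moment at which its call begins: read the wrist's pose just before it. There is no depth.
- bot.job_done(): hands the job in; it is judged then, once.
Trained networks look in the newest picture that a camera, given by its name, has taken for a name from the list of things; names that differ only in an ending like _2 or _b are one class to them, and where a whole thing is asked for, a point or a joint stands for the part that bears it (a point fixed in the world has none). Each returns a list of dicts, best first, with "confidence" (0 to 1); they miss things now and then, are a little off and sometimes report something else, mostly with a low value. They report only what shows in the picture. A call takes as long as a camera call. They do not tell look-alikes from the thing itself.
- bot.find_in(camera, target): "location" ([column, row] in pixels, amid what is visible of it).
- bot.mark_of(camera, target): "location" ([column, row] in pixels: a listed point, or the origin of a listed thing).
The state is a dict: "time": time; "q": joint angles; "qd": joint speeds; "joint_efforts": joint torques, N m; "ee_pos": TCP position; "tcp_rot": TCP orientation; "wrist_force": force on the tool from outside, world axes, zero at the start; "torque": the same for the moment, N m; "opening": finger opening in m; "grasp_force": force on a finger pad.
Only numpy, scipy, OpenCV 4.12 (cv2) and the standard library are available. Lean on these libraries where they do the work, as an engineer would, in place of code of your own. Each camera call takes 0.05 s, during which the arm holds its last target. There are 200 camera calls.

TASK

The white snap clip on the water tap's slanting spout is open: take the pliers off its wooden rest, slide its jaws under the drip guard over the clip's two ears and squeeze the handles until the clip snaps shut, then lay the pliers flat back on the rest the way it lay. Do not touch the clip with the fingers, do not lean hard on the tap, and leave the spice tin, glass bowl, tumbler and steel bowl where they stand.

Things in the scene. Friction and masses are not known exactly. Their poses are not given: they have to be found in the camera images.
- pliers_grip (a point): black-sleeved sprung pliers, 170 mm long, 0.2 kg, flat on the rest. Point to grip it: mid-way between the handles, half-way up, 70 mm behind the pivot. x along it to the jaws, z up, y across the handles. Sleeves 22 mm high, 42 to 112 mm behind the pivot; open 65 mm wide over their outsides here, parallel at 51. Squeeze takes 17 N open, 28 N nearly shut, up to 15 N more to snap the clip.
- pliers_jaws (a point): point between the pliers' jaws where they bear on the clip: 115 mm ahead of pliers_grip, same axes, 45 mm ahead of the pivot. Jaws 14 mm high, ending 12 mm farther on; open gap here 48 mm, narrowing by 0.64 mm per mm that the handles close at the grip; open jaws are up to 68 mm wide over their outsides. Head 16 mm high.
- pliers: one half of the same pliers, with the pivot: origin on the pivot, half-way up, axes as pliers_grip; centre of mass of the pliers about 60 mm behind it
- rest_top (a point): fixed wooden rest, base 200 x 100 x 8 mm with two cross bars; point over its middle, 47 mm above the table, level with the mid height of the pliers lying there. x is its long way, towards the jaws. Pivot starts 30 to 40 mm ahead of this point; jaws on the broad bar (30 to 80 mm ahead), handle ends on the narrow bar (61 to 77 mm behind); fingers fit between the bars.
- clip_ears (a point): white plastic snap clip round the slanting spout: point between its two upstanding ears, half-way up them, 32 mm off the spout's axis. x up along the spout (35 degrees above level, roughly towards world -y), z off the spout, y across the ears, the way to squeeze. Ears reach 12 mm either way along z, 18 mm along x, backs rounded; 34 mm wide over their backs open, 24 mm shut. Clip band 11.5 mm below this point.
- ear_left (a joint): travel of each of the clip's ears in m: 0 open, 0.005 snapped shut. It resists with up to about 20 N on each ear, most at first, springs back if let go before about 0.003, and beyond that jumps shut by itself and stays.
- clip: the whole snap clip, 65 mm high, band radius 20.5 mm, 22 mm long; origin on the spout's axis, axes as clip_ears. It rolls round the spout by up to 0.25 rad when nudged, so that the ears centre themselves between the jaws.
- guard (a point): centre of the underside of the steel drip guard: a plate parallel to the spout, 28 mm along it and 118 mm across, 48 mm off the spout's axis (16 mm above the ears' mid height), 18 to 46 mm downhill of the ears, the top of a strap frame round the spout with narrow side bars 56 mm to either side. The jaws go through it, slid up along the spout. x up along the spout, z off it.
- tap: fixed drinking-water tap on a drip tray 250 x 130 x 10 mm; origin on the table straight below the clip, x along the spout seen from above, uphill, z up. Spout: 32 mm pipe, axis 210 mm above the table at the clip; 72 mm downhill it turns down, 30 mm uphill is a 42 mm collar, 105 mm uphill the upright column, about 310 mm high.
- dabba: bystander, not to be disturbed: closed round steel spice tin, 164 mm across, 66 mm high with its knob; origin under its centre
- bowl: bystander, not to be disturbed: small glass bowl, 84 mm across, 45 mm high, standing on the tap's drip tray under the spout's mouth; origin under its centre
- tumbler: bystander, not to be disturbed: steel tumbler, 72 mm across, 95 mm high; origin under its centre
- katori: bystander, not to be disturbed: steel bowl, 100 mm across, 40 mm high; origin under its centre
There are look-alikes about, which are no part of the job. Leave any pink, purple or red look-alike of the pliers alone.

How it is judged (in metres and radians):
On the way, in this order (a step that is already met when the one before it is completed fails the run):
1. the pliers is lifted off its rest (z of pliers in the frame of rest_top above 0.04 m), for 0.1 s.
2. the clip is snapped shut, the pliers' jaws at its ears (value of joint ear_left above 0.0041 m and distance between pliers_jaws and clip_ears below 0.025 m), for 0.02 s.
At the end, for the whole second after the job is handed in: The clip stays snapped shut (over 4.1 of 5 mm) and the pliers is let go, still and flat (0.1 rad) on its rest, jaws over the broad bar, grip point within 30 mm lengthwise of 35 mm behind the rest's point, 25 mm sideways, 8 mm in height, 0.35 rad in direction (value of joint ear_left above 0.0041 m and x of pliers_grip in the frame of rest_top between -0.065 and -0.005 m and y of pliers_grip in the frame of rest_top between -0.025 and 0.025 m and z of pliers_grip in the frame of rest_top between -0.008 and 0.008 m and angle between pliers_grip's own z axis and vertical below 0.1 rad and angle between the x axis of pliers_grip and the x axis of rest_top, either way round below 0.35 rad and x of pliers_jaws in the frame of rest_top above 0.03 m and linear speed of pliers below 0.02 m/s); the robot touches nothing.
It fails at once if the clip is touched by the fingers or arm (contact force between any of the fingers, the arm and clip above 2 N).
It fails at once if the tap is leaned on with the fingers or arm (over 30 N), or rammed with the pliers (over 100 N in all) (contact force between pliers and tap above 100 N or contact force between any of the fingers, the arm and tap above 30 N).
It fails at once if a bystander is shifted by more than 40 mm (distance of any of dabba, bowl, tumbler, katori from where it was at the start of the episode above 0.04 m).
It also fails if it takes over 72 s, if anything falls off the work surface, if the arm or the gripper's body presses on something with over 40 N, if the wrist force passes 120 N, or if a joint passes its speed limit or range.

## Working session

There is one attempt and no reset: what is moved stays moved. The work goes in short steps, Python scripts to look and compute and a tool call to move; the robot and the scene stay as the last step left them, time stands still between calls to the robot, and variables do not carry over. Pictures are saved under pics/ and viewed, at most 10 in all, crops included, and the job is handed in when it is done.

Besides the shell and the picture viewer there is one more tool, called after "Request:" in YAML: its name, and indented under it one key for each argument. arm_command: Moves the arm, as the interface text tells. Its arguments: {"type":"object","properties":{"series":{"type":"array"},"hand":{"type":"number"},"grip_force":{"type":"number"}},"required":["series"]}

```bash
mkdir -p pics; ls; cat > h.py <<'E'
import numpy as np, cv2
from scipy.spatial.transform import Rotation as R
from workcell import bot
def cam(n):
    o=bot.get_obs(); c=bot.camera(n)
    if n=="wrist":
        T=np.eye(4);T[:3,:3]=R.from_euler('xyz',o['tcp_rot'],degrees=True).as_matrix();T[:3,3]=o['ee_pos']
        c['T']=T@np.array(c['T_tool_cam'])
    else:
        c['T']=None
    return c
E
python3 - <<'E'
from h import *
o=bot.get_obs();print(o)
for n in("side","top","wrist"):
    c=cam(n); cv2.imwrite(f"pics/{n}0.png",c['color'])
    print(n,{k:v for k,v in c.items() if k!='color'})
    for t in("pliers_grip","pliers_jaws","pliers","rest_top","clip_ears","clip","guard","tap","dabba","bowl","tumbler","katori"):
        print(t,[(np.round(d['location']).tolist(),round(d['confidence'],2)) for d in bot.mark_of(n,t)][:4])
a=[cv2.imread(f"pics/{n}0.png") for n in("side","top")]
E
```

```text
pics
{'time': 0.0, 'q': array([6.62902908e+01, 5.01052404e+00, 1.00334126e+01, 9.51008273e+01,
       8.11300451e-04, 8.99998461e+01]), 'qd': array([ 0.08108434, -0.10945032,  0.05356217,  0.0585066 , -0.00255055,
       -0.02160449]), 'joint_efforts': array([-8.02708400e-04, -5.20377231e+01,  4.64820850e+01,  1.59375777e-02,
       -7.56582449e-05,  8.83763569e-07]), 'ee_pos': array([0.22105402, 0.50335338, 0.23057928]), 'tcp_rot': array([-1.79922061e+02, -8.11509093e-04,  1.56290444e+02]), 'wrist_force': array([ 0.09615768, -0.15362722, -0.31932835]), 'torque': array([-0.02006609,  0.01794785,  0.03732489]), 'grasp_force': 0.0, 'opening': 0.08547846239727362}
side {'camera_matrix': array([[483.3103112 ,   0.        , 252.80607864],
       [  0.        , 483.3103112 , 191.22311711],
       [  0.        ,   0.        ,   1.        ]]), 'xyz': array([-0.17131804, -0.64857794,  1.02586013]), 'orientation': array([ 45.30596665,  -0.68706682, -45.8476558 ]), 'T': None}
pliers_grip [([255.0, 309.0], 0.96), ([240.0, 239.0], 0.78), ([334.0, 262.0], 0.64)]
pliers_jaws [([366.0, 238.0], 0.9),
[... 1780 characters left out ...]
193244e-04,  5.76112671e-04,
         6.16993786e-04],
       [ 6.51677123e-04,  3.21450774e-01, -9.46926066e-01,
        -1.42923277e-01],
       [ 0.00000000e+00,  0.00000000e+00,  0.00000000e+00,
         1.00000000e+00]]), 'T': array([[ 4.01981037e-01, -8.67136218e-01, -2.94085065e-01,
         1.45070498e-01],
       [ 9.15647749e-01,  3.80449334e-01,  1.29797939e-01,
         5.37657951e-01],
       [-6.68026756e-04, -3.21454638e-01,  9.46924743e-01,
         3.74199060e-01],
       [ 0.00000000e+00,  0.00000000e+00,  0.00000000e+00,
         1.00000000e+00]])}
pliers_grip []
pliers_jaws []
pliers []
rest_top []
clip_ears []
clip []
guard []
tap []
dabba []
bowl []
tumbler []
katori []
```

View pics/side0.png

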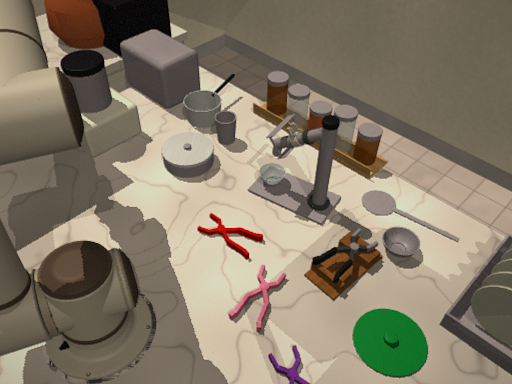

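View pics/top0.png

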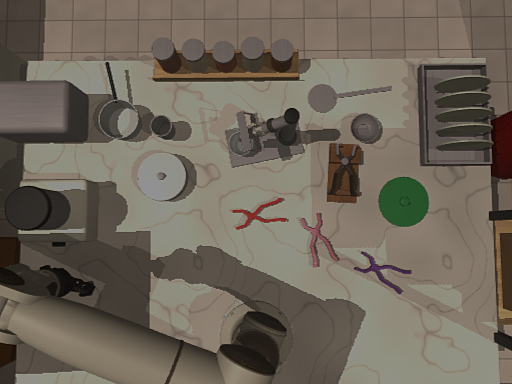

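Three look-alikes (red, pink, purple) lie on the table; the real black pliers is on the wooden rest at about (344,165) in the top view, with its jaws towards +x. The tap is at (265,140), with its spout mouth to the left (+y). The moves only allow a turn about the tool's z, so I need to know what happens at the reach limit. I'll triangulate and test that.

```bash
cat >> h.py <<'E'
def ray(n,c,uv):
    Rm=c['T'][:3,:3] if n=="wrist" else R.from_euler('xyz',c['orientation'],degrees=True).as_matrix()
    p=c['T'][:3,3] if n=="wrist" else np.array(c['xyz'])
    K=c['camera_matrix']; d=Rm@np.array([(uv[0]-K[0,2])/K[0,0],-(uv[1]-K[1,2])/K[1,1],-1]); return p,d/np.linalg.norm(d)
def tri(rays):
    A=np.zeros((3,3));b=np.zeros(3)
    for p,d in rays:
        M=np.eye(3)-np.outer(d,d);A+=M;b+=M@p
    x=np.linalg.solve(A,b); return x,[float(np.linalg.norm((np.eye(3)-np.outer(d,d))@(x-p))) for p,d in rays]
def atz(r,z):
    p,d=r; return p+d*(z-p[2])/d[2]
def proj(n,c,X):
    Rm=c['T'][:3,:3] if n=="wrist" else R.from_euler('xyz',c['orientation'],degrees=True).as_matrix()
    p=c['T'][:3,3] if n=="wrist" else np.array(c['xyz'])
    v=Rm.T@(np.array(X)-p);K=c['camera_matrix'];return [K[0,2]+K[0,0]*v[0]/-v[2],K[1,2]-K[1,1]*v[1]/-v[2]]
E
python3 - <<'E'
from h import *
s,t=cam("side"),cam("top")
P=dict(jaws=((366,238),(345,150)),pivot=((353,249),(343,163)),grip=((334,262),(339,180)),rest=((349,254),(340,167)),guard=((279,128),(242,132)),clip=((298,139),(264,130)),tap=((294,193),(262,142)))
for k,(a,b) in P.items():
    x,e=tri([ray("side",s,a),ray("top",t,b)]);print(k,x.round(3),np.round(e,3),atz(ray("top",t,b),0.047).round(3),atz(ray("side",s,a),0.047).round(3))
for n,c in(("side",s),("top",t)):
  for T in("bowl","dabba","tumbler","katori","tap"):
    for d in bot.mark_of(n,T)[:1]: print(n,T,atz(ray(n,c,d['location']),0.0).round(3),d['confidence'])
E
```

```text
jaws [ 0.62  -0.302  0.057] [0.004 0.004] [ 0.619 -0.3    0.047] [ 0.631 -0.301  0.047]
pivot [ 0.577 -0.296  0.044] [0.003 0.003] [ 0.575 -0.293  0.047] [ 0.577 -0.298  0.047]
grip [ 0.521 -0.282  0.029] [0.001 0.001] [ 0.519 -0.279  0.047] [ 0.509 -0.289  0.047]
rest [ 0.568 -0.29   0.026] [0.005 0.005] [ 0.562 -0.283  0.047] [ 0.556 -0.301  0.047]
guard [0.645 0.032 0.221] [0.001 0.001] [0.681 0.042 0.047] [0.822 0.179 0.047]
clip [ 0.651 -0.033  0.216] [0. 0.] [ 0.688 -0.032  0.047] [0.823 0.096 0.047]
tap [ 0.658 -0.027  0.002] [0.004 0.004] [ 0.647 -0.025  0.047] [ 0.625 -0.057  0.047]
side bowl [0.646 0.049 0.   ] 0.89
side dabba [0.533 0.305 0.   ] 0.93
side tumbler [0.681 0.296 0.   ] 0.68
side katori [ 0.696 -0.368  0.   ] 0.86
side tap [ 0.639 -0.018  0.   ] 0.58
top bowl [0.655 0.048 0.   ] 0.66
top dabba [0.532 0.298 0.   ] 0.72
top tumbler [0.706 0.306 0.   ] 0.93
top katori [ 0.7   -0.372  0.   ] 0.68
```

Request:
arm_command:
  series:
    - [0, 0.05, 0, 0]
    - [0, 0.1, 0, 0]
    - [0, 0.15, 0, 0]
    - [0, 0.2, 0, 0]
    - [0, 0.24, 0, 0]
  hand: 0.0854

```text
time: 3.05
ee_pos: [0.3066, 0.6982, 0.2331]
tcp_rot: [-179.9, -0.0, 156.3]
wrist_force: [0.4, 0.3, 0.7]
opening: 0.0854
grasp_force: 0.0
```

Request:
arm_command:
  series:
    - [0, 0.02, 0, 0]
    - [0, 0.04, 0, 0]
    - [0, 0.06, 0, 0]
    - [0, 0.06, 0, 0]
    - [0, 0.06, 0, 0]

```text
time: 3.55
ee_pos: [0.3223, 0.734, 0.2246]
tcp_rot: [178.5, 0.0, 156.3]
wrist_force: [0.3, -1.0, 0.6]
opening: 0.0855
grasp_force: 0.0
```

Request:
arm_command:
  series:
    - [0, 0.05, 0, 0]
    - [0, 0.1, 0, 0]
    - [0, 0.1, 0, 0]
    - [0, 0.1, 0, 0]
    - [0, 0.1, 0, 0]

```text
time: 4.05
ee_pos: [0.339, 0.7718, 0.1919]
tcp_rot: [175.7, 0.0, 156.3]
wrist_force: [1.3, 0.6, -0.5]
opening: 0.0855
grasp_force: 0.0
```

Request:
arm_command:
  series:
    - [0, -0.05, 0, 0]
    - [0, -0.1, 0, 0]
    - [0, -0.15, 0, 0]
    - [0, -0.2, 0, 0]
    - [0, -0.25, 0, 0]

```text
time: 4.55
ee_pos: [0.2722, 0.6198, 0.1812]
tcp_rot: [175.6, 0.0, 156.3]
wrist_force: [0.6, 0.3, 1.3]
opening: 0.0858
grasp_force: 0.0
```

Request:
arm_command:
  series:
    - [-0.021, -0.034, -0.028, 0]
    - [-0.042, -0.069, -0.056, 0]
    - [-0.063, -0.103, -0.084, 0]
    - [-0.085, -0.138, -0.112, 0]
    - [-0.106, -0.172, -0.14, 0]

```text
time: 5.05
ee_pos: [0.2962, 0.4097, 0.3095]
tcp_rot: [175.6, 0.0, 156.3]
wrist_force: [1.9, 0.7, 0.7]
opening: 0.0855
grasp_force: 0.0
```

Request:
arm_command:
  series:
    - [-0.028, -0.04, -0.004, -0.05]
    - [-0.056, -0.08, -0.008, -0.1]
    - [-0.084, -0.12, -0.012, -0.15]
    - [-0.112, -0.16, -0.016, -0.2]
    - [-0.14, -0.2, -0.02, -0.24]

```text
time: 5.55
ee_pos: [0.3434, 0.1696, 0.3134]
tcp_rot: [175.7, 1.2, 170.2]
wrist_force: [1.6, -0.0, 0.5]
opening: 0.0853
grasp_force: 0.0
```

```bash
python3 -c "
from h import *
o=bot.get_obs();print(o['q'].round(1),o['ee_pos'].round(3),o['tcp_rot'].round(1))"
```

```text
[ 24.1 -17.9  -1.4 103.2   2.9  34. ] [0.343 0.17  0.313] [175.7   1.2 170.2]
```

Request:
arm_command:
  series:
    - [-0.008, -0.049, 0, 0]
    - [-0.017, -0.098, 0, 0]
    - [-0.025, -0.147, 0, 0]
    - [-0.034, -0.196, 0, 0]
    - [-0.042, -0.245, 0, 0]

```text
time: 6.05
ee_pos: [0.3423, -0.0783, 0.2962]
tcp_rot: [175.8, 1.2, 170.0]
wrist_force: [1.7, -0.5, 0.5]
opening: 0.0854
grasp_force: 0.0
```

Request:
arm_command:
  series:
    - [0.012, -0.047, 0, 0]
    - [0.024, -0.094, 0, 0]
    - [0.036, -0.141, 0, 0]
    - [0.048, -0.188, 0, 0]
    - [0.06, -0.235, 0, 0]

```text
time: 6.55
ee_pos: [0.2422, -0.2984, 0.2779]
tcp_rot: [175.9, 1.1, 170.0]
wrist_force: [2.1, -1.2, 1.1]
opening: 0.0853
grasp_force: 0.0
```

Request:
arm_command:
  series:
    - [0.034, -0.036, 0, 0]
    - [0.068, -0.072, 0, 0]
    - [0.102, -0.108, 0, 0]
    - [0.136, -0.144, 0, 0]
    - [0.17, -0.18, 0, 0]

```text
time: 7.05
ee_pos: [0.0434, -0.4449, 0.2617]
tcp_rot: [175.9, 1.1, 170.0]
wrist_force: [1.6, -0.8, 1.3]
opening: 0.0858
grasp_force: 0.0
```

Request:
arm_command:
  series:
    - [0.012, -0.047, 0, 0]
    - [0.024, -0.094, 0, 0]
    - [0.036, -0.141, 0, 0]
    - [0.048, -0.188, 0, 0]
    - [0.06, -0.235, 0, 0]

```text
time: 7.55
ee_pos: [-0.055, -0.666, 0.2435]
tcp_rot: [175.9, 1.0, 170.0]
wrist_force: [0.5, -0.6, 1.2]
opening: 0.0852
grasp_force: 0.0
```

Request:
arm_command:
  series:
    - [0.0, -0.05, -0.0, 0]
    - [0.0, -0.1, -0.05, 0]
    - [0.0, -0.15, -0.1, 0]
    - [0.0, -0.15, -0.15, 0]
    - [0.0, -0.15, -0.15, 0]

```text
time: 8.05
ee_pos: [-0.0671, -0.6699, 0.3392]
tcp_rot: [175.4, 1.0, 170.0]
wrist_force: [0.1, 0.5, 0.7]
opening: 0.0853
grasp_force: 0.0
```

Request:
arm_command:
  series:
    - [0.0, -0.05, 0, 0]
    - [0.0, -0.1, 0, 0]
    - [0.0, -0.15, 0, 0]
    - [0.0, -0.2, 0, 0]
    - [0.0, -0.25, 0, 0]

```text
time: 8.55
ee_pos: [-0.0855, -0.754, 0.2592]
tcp_rot: [178.8, 1.2, 170.0]
wrist_force: [0.6, -0.4, 0.1]
opening: 0.0853
grasp_force: 0.0
```

```bash
python3 -c "
from h import *
o=bot.get_obs();print(o['q'].round(2),o['ee_pos'].round(4),o['tcp_rot'].round(1))"
```

```text
[-96.95  47.    70.74 114.91   1.27 -86.98] [-0.0855 -0.754   0.2592] [178.8   1.2 170. ]
```

Request:
arm_command:
  series:
    - [-0.026, 0.028, 0.003, 0]
    - [-0.052, 0.057, 0.006, 0]
    - [-0.078, 0.085, 0.009, 0]
    - [-0.104, 0.114, 0.012, 0]
    - [-0.13, 0.142, 0.015, 0]

```text
time: 9.05
ee_pos: [0.0688, -0.6346, 0.2507]
tcp_rot: [178.8, 1.2, 170.0]
wrist_force: [0.3, -0.4, 1.0]
opening: 0.0856
grasp_force: 0.0
```

Request:
arm_command:
  series:
    - [-0.026, 0.028, 0.003, 0]
    - [-0.052, 0.057, 0.006, 0]
    - [-0.078, 0.085, 0.009, 0]
    - [-0.104, 0.114, 0.012, 0]
    - [-0.13, 0.142, 0.015, 0]

```text
time: 9.55
ee_pos: [0.2216, -0.5174, 0.2416]
tcp_rot: [178.8, 1.2, 170.0]
wrist_force: [0.3, -0.8, -0.7]
opening: 0.0857
grasp_force: 0.0
```

Request:
arm_command:
  series:
    - [-0.026, 0.028, 0.003, 0]
    - [-0.052, 0.057, 0.006, 0]
    - [-0.078, 0.085, 0.009, 0]
    - [-0.104, 0.114, 0.012, 0]
    - [-0.13, 0.142, 0.015, 0]

```text
time: 10.05
ee_pos: [0.3747, -0.3999, 0.2325]
tcp_rot: [178.8, 1.2, 170.0]
wrist_force: [0.4, -0.1, 0.4]
opening: 0.0852
grasp_force: 0.0
```

Request:
arm_command:
  series:
    - [-0.026, 0.028, 0.003, 0]
    - [-0.052, 0.057, 0.006, 0]
    - [-0.078, 0.085, 0.009, 0]
    - [-0.104, 0.114, 0.012, 0]
    - [-0.13, 0.142, 0.015, 0]

```text
time: 10.55
ee_pos: [0.5277, -0.2823, 0.2233]
tcp_rot: [178.8, 1.2, 170.0]
wrist_force: [-0.0, -0.4, 1.0]
opening: 0.0858
grasp_force: 0.0
```

```bash
cat > look.py <<'E'
from h import *
import sys
n=sys.argv[1]; pts=sys.argv[3].split(',')
c=cam("wrist"); o=bot.get_obs()
print(o['time'],o['q'].round(2),o['ee_pos'].round(4),o['tcp_rot'].round(1))
cv2.imwrite(f"pics/{n}.png",c['color']); np.save(f"{n}_T.npy",c['T'])
for t in pts:
    z=float(sys.argv[2])
    for d in bot.mark_of("wrist",t)[:3]: print(t,np.round(d['location']),round(d['confidence'],2),atz(ray("wrist",c,d['location']),z).round(4))
E
python3 look.py w1 0.047 pliers_grip,pliers_jaws,pliers,rest_top
```

```text
10.6 [-28.53  11.02  15.78  94.     1.69 -18.7 ] [ 0.5311 -0.2792  0.2222] [178.6   1.3 170.2]
pliers [247. 211.] 0.89 [ 0.5814 -0.2987  0.047 ]
rest_top [243. 184.] 0.77 [ 0.5475 -0.2973  0.047 ]
```

View pics/w1.png

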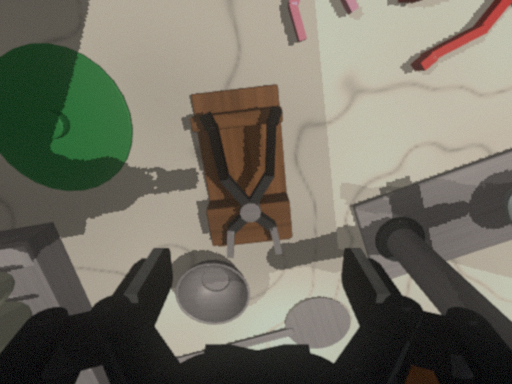

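The rest is seen with the pliers on it: the pivot is at (251,212), the handle ends at (210,118) and (274,110), and the jaw ends at (230,250) and (277,248). The base corners are at (192,95), (278,86), (291,238) and (214,244).

```bash
python3 - <<'E'
from h import *
class C(dict):pass
T=np.load("w1_T.npy");K=np.array([[298.54,0,256.67],[0,298.54,189.31],[0,0,1]])
c=dict(T=T,camera_matrix=K)
for nme,uv,z in [("piv",(251,212),.055),("hl",(210,118),.055),("hr",(274,110),.055),("jl",(230,254),.05),("jr",(277,251),.05),("c1",(192,95),.008),("c2",(278,86),.008),("c3",(291,238),.008),("c4",(214,244),.008)]:
    print(nme,atz(ray("wrist",c,uv),z).round(4))
E
```

```text
piv [ 0.5801 -0.2938  0.055 ]
hl [ 0.4702 -0.3159  0.055 ]
hr [ 0.4737 -0.2508  0.055 ]
jl [ 0.6326 -0.3292  0.05  ]
jr [ 0.639  -0.2724  0.05  ]
c1 [ 0.4459 -0.3372  0.008 ]
c2 [ 0.4533 -0.2395  0.008 ]
c3 [ 0.6488 -0.2511  0.008 ]
c4 [ 0.6386 -0.3553  0.008 ]
```

Request:
arm_command:
  series:
    - [0.008, -0.006, 0.04, -0.03]
    - [0.016, -0.012, 0.08, -0.066]
    - [0.022, -0.015, 0.11, -0.066]
    - [0.024, -0.016, 0.13, -0.066]
    - [0.024, -0.016, 0.13, -0.066]

```text
time: 11.3
ee_pos: [0.5007, -0.2929, 0.0897]
tcp_rot: [178.7, 1.1, 173.7]
wrist_force: [0.2, 0.3, 0.8]
opening: 0.0853
grasp_force: 0.0
```

```bash
python3 look.py w2 0.047 pliers_grip,pliers,rest_top
```

```text
11.35 [-31.08   8.17  -1.85  79.4    1.6  -24.77] [ 0.5019 -0.2933  0.0919] [178.8   1.2 173.7]
pliers [264. 311.] 0.96 [ 0.5806 -0.2947  0.047 ]
rest_top [255. 275.] 0.7 [ 0.5475 -0.2976  0.047 ]
```

View pics/w2.png

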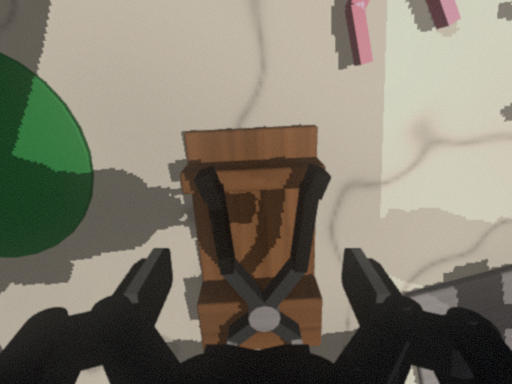

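Request:
arm_command:
  series:
    - [-0.004, 0.003, 0.02, 0]
    - [-0.006, 0.006, 0.04, 0]
    - [-0.006, 0.006, 0.055, 0]
    - [-0.006, 0.006, 0.066, 0]
    - [-0.006, 0.006, 0.069, 0]

```text
time: 12.0
ee_pos: [0.5112, -0.2861, 0.0229]
tcp_rot: [178.8, 1.2, 173.8]
wrist_force: [0.2, 0.8, -0.2]
opening: 0.085
grasp_force: 0.0
```

Request:
arm_command:
  series:
    - [0, 0, 0, 0]
    - [0, 0, 0, 0]
    - [0, 0, 0, 0]
    - [0, 0, 0, 0]
    - [0, 0, 0, 0]
  hand: 0.056
  grip_force: 60

```text
time: 12.5
ee_pos: [0.5123, -0.2869, 0.0267]
tcp_rot: [178.9, 1.5, 173.8]
wrist_force: [-5.0, 1.9, 12.6]
opening: 0.0561
grasp_force: 20.8
```

Request:
arm_command:
  series:
    - [0, 0, -0.02, 0]
    - [0, 0, -0.05, 0]
    - [0, 0, -0.09, 0]
    - [0, 0, -0.12, 0]
    - [0, 0, -0.12, 0]

```text
time: 13.0
ee_pos: [0.5103, -0.2895, 0.1495]
tcp_rot: [179.0, 1.7, 173.8]
wrist_force: [-0.2, 0.1, -1.4]
opening: 0.0562
grasp_force: 17.3
```

```bash
python3 look.py w3 0.15 pliers_grip,pliers,pliers_jaws
```

```text
13.05 [-30.34   8.     3.98  85.01   1.6  -24.11] [ 0.5096 -0.2891  0.1465] [178.9   1.5 173.8]
```

View pics/w3.png

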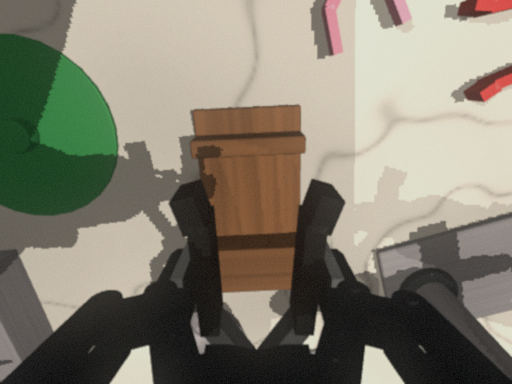

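```bash
cat > kin.py <<'E'
import numpy as np
from scipy.optimize import least_squares
D=np.array([[5.01,10.03,95.1,.5497,.2306],[-17.9,-1.4,103.2,.383,.313],[47,70.74,114.91,.7588,.2592],[11.02,15.78,94,.600,.2222],[8.17,-1.85,79.4,.5813,.0919],[8,3.98,85.01,.5859,.1465]])
r_=np.radians
def fk(x,q2,q3,q4):
    a,h,A,al,B,be,L=x
    e=r_(q2-q3)+be;p=r_(q2-q3+q4);s=r_(q2)+al
    return a+A*np.sin(s)+B*np.cos(e)+L*np.cos(p),h+A*np.cos(s)-B*np.sin(e)-L*np.sin(p),a+A*np.sin(s)+B*np.cos(e),h+A*np.cos(s)-B*np.sin(e)
def f(x):
    R,Z,_,_=fk(x,*D[:,:3].T);return np.r_[R-D[:,3],Z-D[:,4],(x-np.array([0.05,.3,.35,0,.35,0,.25]))*np.array([1,1,1,.3,1,.3,1])*.003]
x=least_squares(f,[0.05,.3,.35,0,.35,0,.25]).x
if __name__=="__main__":
    print(x.round(3),(f(x)[:12]*1000).round(1))
    a,h=x[:2]
    for q2 in (30,40,50,60,70):
        for p in (90,55):
            R,Z,rw,zw=fk(x,q2,70.7,p-q2+70.7);print(q2,p,round(R,3),round(Z,3),'wrist',round(rw,3),round(zw,3),'elev',np.degrees(np.arctan2(zw-h-0,rw-a)).round(1),'q4',p-q2+70.7)
E
python3 kin.py
```

```text
[ 0.     0.165  0.42  -0.     0.52  -0.07   0.434] [ 0.  -0.  -0.   0.1 -0.  -0.  -0.   0.   0.  -0.   0.  -0. ]
30 90 0.58 0.46 wrist 0.58 0.894 elev 51.5 q4 130.7
30 55 0.829 0.539 wrist 0.58 0.894 elev 51.5 q4 95.7
40 90 0.698 0.348 wrist 0.698 0.783 elev 41.5 q4 120.7
40 55 0.947 0.427 wrist 0.698 0.783 elev 41.5 q4 85.7
50 90 0.794 0.218 wrist 0.794 0.652 elev 31.5 q4 110.7
50 55 1.043 0.296 wrist 0.794 0.652 elev 31.5 q4 75.7
60 90 0.867 0.073 wrist 0.867 0.507 elev 21.5 q4 100.7
60 55 1.116 0.151 wrist 0.867 0.507 elev 21.5 q4 65.7
70 90 0.913 -0.083 wrist 0.913 0.351 elev 11.5 q4 90.7
70 55 1.162 -0.004 wrist 0.913 0.351 elev 11.5 q4 55.7
```

Request:
arm_command:
  series:
    - [0.03, -0.03, -0.012, 0]
    - [0.062, -0.062, -0.022, 0]
    - [0.093, -0.093, -0.032, 0]
    - [0.124, -0.124, -0.042, 0]
    - [0.154, -0.155, -0.051, 0]

```text
time: 13.7
ee_pos: [0.3357, -0.427, 0.1869]
tcp_rot: [178.7, 1.2, 173.8]
wrist_force: [1.3, -1.2, -2.3]
opening: 0.0567
grasp_force: 17.3
```

Request:
arm_command:
  series:
    - [0.031, -0.031, -0.01, 0]
    - [0.062, -0.062, -0.02, 0]
    - [0.093, -0.093, -0.03, 0]
    - [0.124, -0.124, -0.04, 0]
    - [0.155, -0.155, -0.051, 0]

```text
time: 14.2
ee_pos: [0.1638, -0.5652, 0.2309]
tcp_rot: [178.7, 1.2, 173.8]
wrist_force: [0.7, -1.6, -2.0]
opening: 0.0562
grasp_force: 17.3
```

Request:
arm_command:
  series:
    - [0.031, -0.031, -0.01, 0]
    - [0.062, -0.062, -0.02, 0]
    - [0.093, -0.093, -0.03, 0]
    - [0.124, -0.124, -0.04, 0]
    - [0.155, -0.155, -0.051, 0]

```text
time: 14.7
ee_pos: [-0.0081, -0.7036, 0.2751]
tcp_rot: [178.7, 1.3, 173.8]
wrist_force: [0.8, -1.3, -0.5]
opening: 0.0565
grasp_force: 17.3
```

Request:
arm_command:
  series:
    - [0, -0.042, -0.027, 0]
    - [0, -0.084, -0.054, 0]
    - [0, -0.126, -0.08, 0]
    - [0, -0.168, -0.1, 0]
    - [0, -0.21, -0.12, 0]

```text
time: 15.2
ee_pos: [-0.0206, -0.7577, 0.2912]
tcp_rot: [-178.4, 1.5, 173.8]
wrist_force: [1.0, -0.3, -2.2]
opening: 0.0562
grasp_force: 17.1
```

Request:
arm_command:
  series:
    - [0, -0.1, -0.05, 0]
    - [0, -0.15, -0.08, 0]
    - [0, -0.2, -0.1, 0]
    - [0, -0.25, -0.12, 0]
    - [0, -0.3, -0.14, 0]

```text
time: 15.7
ee_pos: [-0.0333, -0.7878, 0.2774]
tcp_rot: [-175.7, 1.7, 173.8]
wrist_force: [-0.1, -0.1, -3.8]
opening: 0.0566
grasp_force: 17.1
```

Request:
arm_command:
  series:
    - [0, -0.1, -0.08, 0]
    - [0, -0.15, -0.12, 0]
    - [0, -0.2, -0.15, 0]
    - [0, -0.25, -0.19, 0]
    - [0, -0.3, -0.22, 0]

```text
time: 16.2
ee_pos: [-0.0433, -0.7939, 0.2995]
tcp_rot: [-172.8, 1.8, 173.8]
wrist_force: [0.5, 0.3, -1.8]
opening: 0.056
grasp_force: 17.1
```

Request:
arm_command:
  series:
    - [0, -0.1, -0.07, 0]
    - [0, -0.15, -0.1, 0]
    - [0, -0.2, -0.14, 0]
    - [0, -0.25, -0.17, 0]
    - [0, -0.3, -0.2, 0]

```text
time: 16.7
ee_pos: [-0.0522, -0.8033, 0.3173]
tcp_rot: [-169.9, 2.0, 173.8]
wrist_force: [0.4, 0.1, -2.7]
opening: 0.0563
grasp_force: 17.1
```

Request:
arm_command:
  series:
    - [0, -0.1, -0.06, 0]
    - [0, -0.15, -0.09, 0]
    - [0, -0.2, -0.12, 0]
    - [0, -0.25, -0.15, 0]
    - [0, -0.3, -0.18, 0]

```text
time: 17.2
ee_pos: [-0.06, -0.8154, 0.3329]
tcp_rot: [-167.0, 2.1, 173.8]
wrist_force: [-0.2, 0.1, -1.4]
opening: 0.0562
grasp_force: 17.1
```

```bash
python3 - <<'E'
from h import *
a=cv2.imread("pics/top0.png")[95:175,210:320]; b=cv2.imread("pics/side0.png")[95:215,235:355]
a=cv2.resize(a,None,fx=4.5,fy=4.5,interpolation=cv2.INTER_CUBIC);b=cv2.resize(b,None,fx=4.5,fy=4.5,interpolation=cv2.INTER_CUBIC)
o=np.zeros((540,800,3),np.uint8);o[:360,:400]=cv2.resize(a,(400,290),interpolation=cv2.INTER_CUBIC)[:,:] if 0 else 0
A=cv2.resize(cv2.imread("pics/top0.png")[100:175,220:310],(396,330),interpolation=cv2.INTER_CUBIC)
B=cv2.resize(cv2.imread("pics/side0.png")[105:215,245:345],(400,440),interpolation=cv2.INTER_CUBIC)
o[:330,:396]=A;o[:440,400:]=B;cv2.imwrite("pics/crop.png",o)
E
```

```text
(no output)
```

View pics/crop.png

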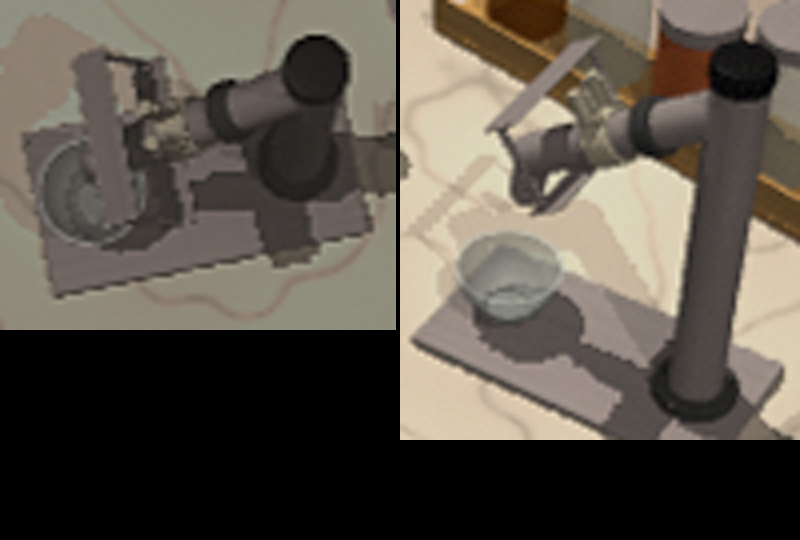

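```bash
python3 - <<'E'
from h import *
s=dict(camera_matrix=np.array([[483.31,0,252.806],[0,483.31,191.223],[0,0,1]]),xyz=[-0.17131804,-0.64857794,1.02586013],orientation=[45.30596665,-0.68706682,-45.8476558])
t=dict(camera_matrix=np.array([[468.39,0,262.18],[0,468.39,191.358],[0,0,1]]),xyz=[0.35604096,-0.04179579,1.58797511],orientation=[4.67671366,0.64502114,-90.22452828])
S=lambda u,v:ray("side",s,(245+(u-400)/4,105+v/4))
U=lambda u,v:ray("top",t,(220+u/4.4,100+v/4.4))
for n,a,b in [("guard",(545,85),(103,140)),("guardA",(600,42),(92,55)),("guardB",(492,130),(115,222)),("ears",(595,100),(160,125)),("collar",(643,128),(222,108)),("coltop",(742,60),(316,65)),("clipband",(605,140),(170,122))]:
    x,e=tri([S(*a),U(*b)]);print(n,x.round(4),np.round(e,4))
for uv in [(57,297),(370,232),(23,132)]: print(atz(U(*uv),.01).round(4))
print(atz(U(297,165),.01),atz(S(695,385),.01),"coltop",atz(U(316,65),.31),atz(S(742,60),.31))
for n,c,k in(("top",t,0),): print(proj("top",t,[.65,-.03,.21]))
T=R.from_euler('xyz',[-167,2.1,173.8],degrees=True).as_matrix();print(T.round(3))
E
```

```text
guard [0.6447 0.026  0.2302] [0.0022 0.0022]
guardA [0.7038 0.0313 0.2327] [0.0049 0.0049]
guardB [0.5884 0.0197 0.2268] [0.0001 0.0001]
ears [ 0.6535 -0.0118  0.2333] [0.0016 0.0016]
collar [ 0.6638 -0.0505  0.2259] [0.0021 0.0021]
coltop [ 0.6737 -0.1107  0.3074] [0.0004 0.0004]
clipband [ 0.6629 -0.0172  0.1971] [0.0007 0.0007]
[0.567  0.0744 0.01  ]
[ 0.6163 -0.1676  0.01  ]
[0.6964 0.101  0.01  ]
[ 0.66907683 -0.11161464  0.01      ] [ 0.6803701  -0.10838733  0.01      ] coltop [ 0.67331745 -0.11083899  0.31      ] [ 0.67027399 -0.11235205  0.31      ]
[np.float64(263.03999358155835), np.float64(130.8316417084125)]
[[-0.993  0.113  0.011]
 [ 0.108  0.968 -0.227]
 [-0.037 -0.225 -0.974]]
```

Request:
arm_command:
  series:
    - [-0.05, 0, -0.01, 0]
    - [-0.1, 0, -0.02, 0]
    - [-0.15, 0, -0.03, 0]
    - [-0.2, 0, -0.04, 0]
    - [-0.25, 0, -0.05, 0]

```text
time: 17.7
ee_pos: [0.1591, -0.7976, 0.3568]
tcp_rot: [-165.2, 2.6, 174.0]
wrist_force: [-0.3, -0.3, -2.8]
opening: 0.0566
grasp_force: 17.1
```

Request:
arm_command:
  series:
    - [-0.04, -0.09, -0.05, 0]
    - [-0.06, -0.14, -0.08, 0]
    - [-0.08, -0.185, -0.1, 0]
    - [-0.1, -0.23, -0.13, 0]
    - [-0.12, -0.28, -0.15, 0]

```text
time: 18.2
ee_pos: [0.174, -0.8107, 0.3693]
tcp_rot: [-162.4, 3.5, 174.2]
wrist_force: [-0.2, 0.1, -1.4]
opening: 0.0561
grasp_force: 17.1
```

Request:
arm_command:
  series:
    - [-0.04, -0.09, -0.04, 0]
    - [-0.06, -0.14, -0.07, 0]
    - [-0.08, -0.185, -0.09, 0]
    - [-0.1, -0.23, -0.11, 0]
    - [-0.12, -0.28, -0.13, 0]

```text
time: 18.7
ee_pos: [0.1918, -0.8249, 0.3812]
tcp_rot: [-159.4, 4.5, 174.6]
wrist_force: [-0.3, -0.3, -1.8]
opening: 0.0563
grasp_force: 17.1
```

Request:
arm_command:
  series:
    - [-0.04, -0.09, -0.04, 0]
    - [-0.06, -0.14, -0.06, 0]
    - [-0.08, -0.185, -0.08, 0]
    - [-0.1, -0.23, -0.1, 0]
    - [-0.12, -0.28, -0.12, 0]

```text
time: 19.2
ee_pos: [0.2067, -0.8386, 0.3954]
tcp_rot: [-156.4, 5.5, 175.0]
wrist_force: [0.5, 0.1, -1.7]
opening: 0.0564
grasp_force: 17.1
```

```bash
cat > st.py <<'E'
from h import *
o=bot.get_obs();T=R.from_euler('xyz',o['tcp_rot'],degrees=True).as_matrix()
n=np.array([-.115,.562,.819]);print(o['time'],o['q'].round(1),o['ee_pos'].round(4));print(T.round(3));print('ang to target',np.degrees(np.arccos(-T[:,2]@n)))
E
python3 st.py
```

```text
19.2 [-75.1  39.2  70.7  97.5  -3.1 -69.6] [ 0.2067 -0.8386  0.3954]
[[-0.992  0.118  0.053]
 [ 0.087  0.91  -0.406]
 [-0.096 -0.398 -0.912]]
ang to target 11.047666348251882
```

Request:
arm_command:
  series:
    - [-0.06, -0.08, -0.04, 0]
    - [-0.09, -0.12, -0.06, 0]
    - [-0.12, -0.16, -0.08, 0]
    - [-0.14, -0.21, -0.1, 0]
    - [-0.16, -0.26, -0.12, 0]

```text
time: 19.7
ee_pos: [0.2471, -0.8395, 0.4157]
tcp_rot: [-153.4, 6.6, 175.6]
wrist_force: [-0.7, 0.6, -2.9]
opening: 0.0562
grasp_force: 17.1
```

Request:
arm_command:
  series:
    - [-0.05, -0.08, -0.03, 0]
    - [-0.08, -0.12, -0.05, 0]
    - [-0.11, -0.17, -0.07, 0]
    - [-0.13, -0.22, -0.09, 0]
    - [-0.15, -0.26, -0.11, 0]

```text
time: 20.2
ee_pos: [0.2736, -0.8437, 0.4354]
tcp_rot: [-150.4, 7.7, 176.1]
wrist_force: [-0.1, -0.0, -1.6]
opening: 0.0565
grasp_force: 17.1
```

Request:
arm_command:
  series:
    - [-0.05, -0.08, -0.03, 0]
    - [-0.08, -0.12, -0.05, 0]
    - [-0.11, -0.17, -0.07, 0]
    - [-0.13, -0.22, -0.09, 0]
    - [-0.15, -0.26, -0.11, 0]

```text
time: 20.7
ee_pos: [0.2966, -0.8437, 0.4608]
tcp_rot: [-147.3, 8.9, 176.9]
wrist_force: [0.0, -0.1, -2.1]
opening: 0.0565
grasp_force: 17.1
```

```bash
python3 st.py
```

```text
20.7 [-68.7  36.6  70.7  90.9  -6.  -64.7] [ 0.2966 -0.8437  0.4608]
[[-0.986  0.13   0.101]
 [ 0.054  0.836 -0.546]
 [-0.155 -0.533 -0.832]]
ang to target 1.6125140873385873
```

```bash
python3 - <<'E'
from h import *
o=bot.get_obs();M=R.from_euler('xyz',o['tcp_rot'],degrees=True).as_matrix()
P=[o['ee_pos'],(.40,-.60,.45),(.42,-.36,.45),(.42,-.12,.43),(.42,.12,.41),(.52,.18,.27),(.60,.22,.15),(.6222,.1376,.104)]
turn=[0,0,.64,.632,0,0,0]
for i,t in enumerate(turn):
    d=np.array(P[i+1])-P[i];print(i,(M.T@d).round(3),t,np.linalg.norm(d).round(3)); M=M@R.from_rotvec([0,0,t]).as_matrix()
print(M.round(3))
E
```

```text
0 [-0.087  0.223 -0.114] 0 0.265
1 [-0.007  0.203 -0.129] 0 0.241
2 [ 0.016  0.211 -0.114] 0.64 0.241
3 [ 0.139  0.16  -0.114] 0.632 0.241
4 [0.11  0.111 0.094] 0 0.182
5 [0.086 0.087 0.086] 0 0.15
6 [-0.045  0.006  0.085] 0 0.097
[[-0.166  0.981  0.101]
 [ 0.815  0.194 -0.546]
 [-0.555 -0.009 -0.832]]
```

Request:
arm_command:
  series:
    - [-0.016, 0.042, -0.021, 0]
    - [-0.033, 0.084, -0.043, 0]
    - [-0.05, 0.126, -0.065, 0]
    - [-0.066, 0.168, -0.086, 0]
    - [-0.082, 0.21, -0.108, 0]

```text
time: 21.2
ee_pos: [0.3851, -0.6327, 0.4521]
tcp_rot: [-147.3, 9.0, 176.8]
wrist_force: [0.6, -0.5, -1.8]
opening: 0.0563
grasp_force: 17.1
```

Request:
arm_command:
  series:
    - [-0.002, 0.042, -0.026, 0]
    - [-0.004, 0.084, -0.052, 0]
    - [-0.006, 0.125, -0.08, 0]
    - [-0.007, 0.165, -0.105, 0]
    - [-0.007, 0.206, -0.131, 0]

```text
time: 21.7
ee_pos: [0.4049, -0.3897, 0.4527]
tcp_rot: [-147.3, 9.0, 176.8]
wrist_force: [1.3, -1.0, -1.8]
opening: 0.0566
grasp_force: 17.1
```

Request:
arm_command:
  series:
    - [0.003, 0.042, -0.023, 0.13]
    - [0.006, 0.084, -0.046, 0.26]
    - [0.01, 0.126, -0.069, 0.39]
    - [0.013, 0.168, -0.092, 0.52]
    - [0.016, 0.211, -0.114, 0.64]

```text
time: 22.2
ee_pos: [0.4058, -0.1858, 0.4356]
tcp_rot: [-156.8, 25.2, 145.8]
wrist_force: [0.5, -0.3, -2.6]
opening: 0.0566
grasp_force: 17.2
```

Request:
arm_command:
  series:
    - [0.028, 0.032, -0.023, 0.13]
    - [0.056, 0.064, -0.046, 0.26]
    - [0.084, 0.096, -0.069, 0.39]
    - [0.112, 0.128, -0.092, 0.52]
    - [0.139, 0.16, -0.114, 0.632]

```text
time: 22.7
ee_pos: [0.398, -0.0027, 0.419]
tcp_rot: [-174.0, 33.1, 111.5]
wrist_force: [0.0, 0.9, -2.8]
opening: 0.0565
grasp_force: 17.2
```

```bash
python3 st.py
```

```text
22.7 [ 22.4  -7.   14.3 119.1 -32.8  95. ] [ 0.398  -0.0027  0.419 ]
[[-0.307  0.946  0.101]
 [ 0.78   0.311 -0.544]
 [-0.546 -0.088 -0.833]]
ang to target 1.7189058184523784
```

```bash
python3 - <<'E'
from h import *
o=bot.get_obs();M=R.from_euler('xyz',o['tcp_rot'],degrees=True).as_matrix()
P=[o['ee_pos'],(.46,.17,.36),(.60,.22,.19),(.6222,.1376,.104)]
turn=[.146,0,0]
for i,t in enumerate(turn):
    d=np.array(P[i+1])-P[i];print(i,(M.T@d).round(3),t,np.linalg.norm(d).round(3)); M=M@R.from_rotvec([0,0,t]).as_matrix()
E
```

```text
0 [ 0.148  0.118 -0.039] 0.146 0.193
1 [0.112 0.148 0.129] 0 0.226
2 [-0.023  0.006  0.119] 0 0.121
```

Request:
arm_command:
  series:
    - [0.035, 0.028, -0.01, 0.05]
    - [0.07, 0.056, -0.02, 0.1]
    - [0.105, 0.085, -0.03, 0.146]
    - [0.14, 0.11, -0.037, 0.146]
    - [0.148, 0.118, -0.039, 0.146]

```text
time: 23.2
ee_pos: [0.4607, 0.1728, 0.3563]
tcp_rot: [-179.0, 33.6, 102.1]
wrist_force: [0.0, -0.1, -2.9]
opening: 0.0561
grasp_force: 17.2
```

Request:
arm_command:
  series:
    - [0.022, 0.03, 0.026, 0]
    - [0.045, 0.06, 0.052, 0]
    - [0.068, 0.09, 0.078, 0]
    - [0.09, 0.12, 0.104, 0]
    - [0.112, 0.148, 0.129, 0]

```text
time: 23.7
ee_pos: [0.5999, 0.2197, 0.1876]
tcp_rot: [-179.3, 33.5, 101.8]
wrist_force: [0.7, -0.7, -2.5]
opening: 0.0562
grasp_force: 17.2
```

```bash
python3 st.py;  python3 look.py w4 0.2 pliers_jaws,clip_ears,guard,pliers
```

```text
23.7 [ 33.3  28.4  28.4 104.3 -30.6 115.6] [0.5999 0.2197 0.1876]
[[-0.171  0.98   0.101]
 [ 0.816  0.198 -0.544]
 [-0.553 -0.011 -0.833]]
ang to target 1.7435947410592594
23.75 [ 33.2   29.02  28.24 103.98 -30.62 115.59] [0.6015 0.2201 0.1797] [-178.8   33.7  102. ]
pliers_jaws [ 63. 154.] 0.79 [0.5272 0.2923 0.2   ]
pliers_jaws [103. 249.] 0.56 [0.5263 0.2298 0.2   ]
pliers_jaws [ 50. 276.] 0.55 [0.4912 0.1883 0.2   ]
pliers [ 78. 248.] 0.88 [0.5155 0.2282 0.2   ]
pliers [ 82. 183.] 0.6 [0.5295 0.2791 0.2   ]
```

View pics/w4.png

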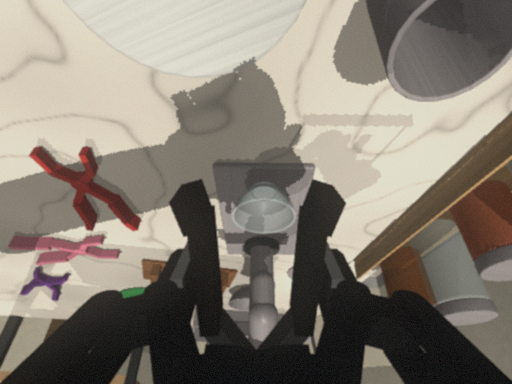

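Request:
arm_command:
  series:
    - [-0.008, 0.001, 0.03, 0]
    - [-0.016, 0.003, 0.06, 0]
    - [-0.024, 0.004, 0.09, 0]
    - [-0.029, 0.005, 0.11, 0]
    - [-0.029, 0.005, 0.11, 0]

```text
time: 24.45
ee_pos: [0.619, 0.1354, 0.1136]
tcp_rot: [-179.2, 33.6, 101.8]
wrist_force: [0.6, -0.1, -2.0]
opening: 0.0564
grasp_force: 17.1
```

```bash
python3 st.py; python3 - <<'E'
from h import *
s=cam("side");t=cam("top")
o=bot.get_obs();M=R.from_euler('xyz',o['tcp_rot'],degrees=True).as_matrix();p=o['ee_pos'];X,Y,Z=M.T
J=p-.021*Z-.113*X; print("J est",J.round(4))
E=np.array([.6525,-.010,.235]);u=np.array([.164,-.803,.574]);n=np.array([-.115,.562,.819]);v=np.cross(n,u)
for nm,c in(("side",s),("top",t)):
    print(nm,"proj J",np.round(proj(nm,c,J)),"E",np.round(proj(nm,c,E)))
    for q in("pliers_jaws","clip_ears","pliers","guard"): print(q,[(np.round(d['location']).tolist(),round(d['confidence'],2)) for d in bot.mark_of(nm,q)][:5])
print("J rel ears in u,v,n",[(J-E)@a for a in(u,v,n)])
a=cv2.resize(s['color'][90:215,225:358],(532,500),interpolation=cv2.INTER_CUBIC)
b=cv2.resize(t['color'][95:175,215:280],(260,320),interpolation=cv2.INTER_CUBIC)
im=np.zeros((500,800,3),np.uint8);im[:,:532]=a;im[:320,535:795]=b;cv2.imwrite("pics/pre.png",im)
E
```

```text
24.45 [ 26.2  23.3  13.5  90.5 -32.2 107.6] [0.619  0.1354 0.1136]
[[-0.17   0.98   0.1  ]
 [ 0.816  0.197 -0.544]
 [-0.553 -0.011 -0.833]]
ang to target 1.7423301985362027
J est [0.6366 0.0567 0.1952]
side proj J [270. 133.] E [292. 129.]
pliers_jaws [([272.0, 131.0], 0.96), ([288.0, 355.0], 0.79), ([205.0, 224.0], 0.7), ([272.0, 272.0], 0.69)]
clip_ears [([291.0, 130.0], 0.52)]
pliers [([290.0, 377.0], 0.88), ([220.0, 231.0], 0.71), ([258.0, 139.0], 0.66), ([262.0, 290.0], 0.6)]
guard [([279.0, 124.0], 0.9)]
top proj J [234. 136.] E [256. 128.]
pliers_jaws [([234.0, 133.0], 0.73), ([236.0, 219.0], 0.68), ([308.0, 220.0], 0.65), ([360.0, 265.0], 0.58), ([169.0, 129.0], 0.25)]
clip_ears [([250.0, 132.0], 0.69)]
pliers [([312.0, 234.0], 0.78), ([248.0, 218.0], 0.74), ([224.0, 140.0], 0.68)]
guard [([244.0, 132.0], 0.63), ([254.0, 130.0], 0.55), ([265.0, 131.0], 0.18)]
J rel ears in u,v,n [np.float64(-0.07901538058593567), np.float64(-0.002210200558309132), np.float64(0.006663731354621861)]
```

View pics/pre.png

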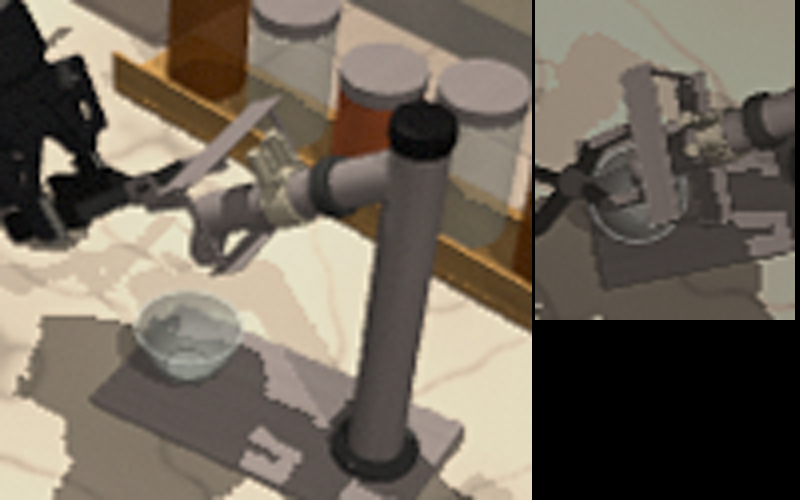

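The jaws sit just short of the guard, in line with the spout but about 6 mm high, so I'll lower 8 mm and slide in slowly.

Request:
arm_command:
  series:
    - [0, 0.001, 0.004, 0]
    - [0, 0.002, 0.008, 0]
    - [-0.01, 0.002, 0.008, 0]
    - [-0.02, 0.002, 0.008, 0]
    - [-0.03, 0.002, 0.008, 0]

```text
time: 25.45
ee_pos: [0.6278, 0.1081, 0.1235]
tcp_rot: [-179.2, 33.6, 101.9]
wrist_force: [0.2, -0.2, -2.4]
opening: 0.056
grasp_force: 17.2
```

Request:
arm_command:
  series:
    - [-0.008, 0, 0, 0]
    - [-0.016, 0, 0, 0]
    - [-0.024, 0, 0, 0]
    - [-0.024, 0, 0, 0]
    - [-0.024, 0, 0, 0]

```text
time: 25.95
ee_pos: [0.6316, 0.0894, 0.1361]
tcp_rot: [-179.2, 33.6, 101.9]
wrist_force: [0.1, -1.1, -1.9]
opening: 0.0564
grasp_force: 17.1
```

```bash
python3 st.py; python3 - <<'E'
from h import *
s=cam("side");t=cam("top")
o=bot.get_obs();print(o['wrist_force'].round(1),o['torque'].round(2))
M=R.from_euler('xyz',o['tcp_rot'],degrees=True).as_matrix();p=o['ee_pos'];X,Y,Z=M.T
J=p-.021*Z-.113*X; print("J est",J.round(4))
E=np.array([.6525,-.010,.235]);u=np.array([.164,-.803,.574]);n=np.array([-.115,.562,.819]);v=np.cross(n,u)
for nm,c in(("side",s),("top",t)):
    print(nm,"proj J",np.round(proj(nm,c,J)),"E",np.round(proj(nm,c,E)))
    for q in("pliers_jaws","clip_ears","pliers"): print(q,[(np.round(d['location']).tolist(),round(d['confidence'],2)) for d in bot.mark_of(nm,q)][:5])
print("J rel ears in u,v,n",[(J-E)@a for a in(u,v,n)])
a=cv2.resize(s['color'][90:190,235:335],(500,500),interpolation=cv2.INTER_CUBIC)
b=cv2.resize(t['color'][100:170,220:270],(300,420),interpolation=cv2.INTER_CUBIC)
im=np.zeros((500,800,3),np.uint8);im[:,:500]=a;im[:420,500:800]=b;cv2.imwrite("pics/ins.png",im)
E
```

```text
25.95 [ 22.1  21.1  13.2  89.7 -32.8 102.7] [0.6316 0.0894 0.1361]
[[-0.171  0.98   0.1  ]
 [ 0.815  0.198 -0.544]
 [-0.553 -0.011 -0.833]]
ang to target 1.727766549959887
[-0.1  0.8 -1.6] [ 0.58  0.11 -0.02]
J est [0.6488 0.009  0.2157]
side proj J [286. 133.] E [292. 129.]
pliers_jaws [([268.0, 273.0], 0.86), ([206.0, 223.0], 0.7), ([285.0, 132.0], 0.67), ([284.0, 352.0], 0.59)]
clip_ears [([292.0, 130.0], 0.58)]
pliers [([293.0, 374.0], 0.79), ([263.0, 288.0], 0.58), ([221.0, 232.0], 0.56)]
top proj J [250. 131.] E [256. 128.]
pliers_jaws [([248.0, 128.0], 0.87), ([309.0, 221.0], 0.84), ([362.0, 263.0], 0.76)]
clip_ears [([255.0, 125.0], 0.53)]
pliers [([247.0, 219.0], 0.84), ([318.0, 233.0], 0.83), ([372.0, 266.0], 0.77), ([242.0, 139.0], 0.57)]
J rel ears in u,v,n [np.float64(-0.026906908579456035), np.float64(0.00020718067073068232), np.float64(-0.004672334914987802)]
```

View pics/ins.png

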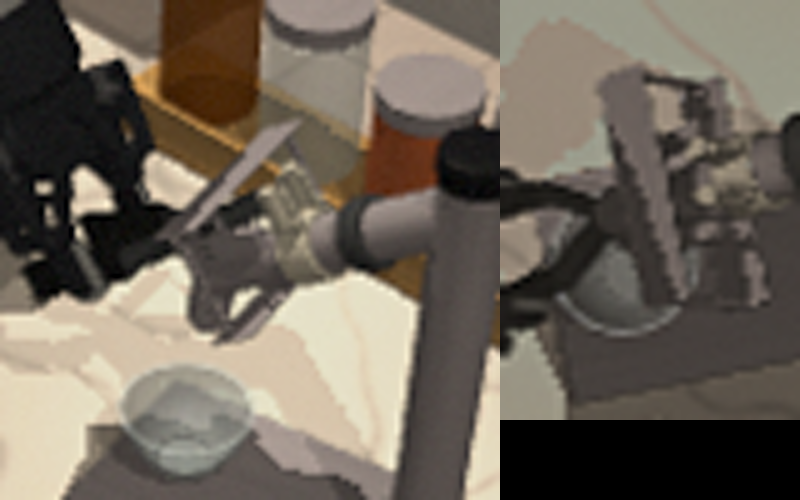

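Request:
arm_command:
  series:
    - [0, 0, -0.004, 0]
    - [-0.007, 0, -0.004, 0]
    - [-0.014, 0, -0.004, 0]
    - [-0.02, 0, -0.004, 0]
    - [-0.026, 0, -0.004, 0]

```text
time: 26.85
ee_pos: [0.6358, 0.0698, 0.1542]
tcp_rot: [-179.2, 33.6, 101.9]
wrist_force: [0.2, -0.5, -2.2]
opening: 0.0558
grasp_force: 17.2
```

```bash
cat > rel.py <<'E'
from h import *
o=bot.get_obs();print(o['time'],o['wrist_force'].round(1),o['torque'].round(2),o['opening'],o['grasp_force'])
M=R.from_euler('xyz',o['tcp_rot'],degrees=True).as_matrix();p=o['ee_pos'];X,Y,Z=M.T
J=p-.021*Z-.113*X
E=np.array([.6525,-.010,.235]);u=np.array([.164,-.803,.574]);n=np.array([-.115,.562,.819]);v=np.cross(n,u)
print("J rel ears in u,v,n",[round((J-E)@a,4) for a in(u,v,n)])
E
python3 rel.py
```

```text
26.85 [ 0.2 -0.5 -2.2] [0.69 0.12 0.02] 0.05578342528389048 17.151123957009986
J rel ears in u,v,n [np.float64(0.0004), np.float64(0.0003), np.float64(-0.0013)]
```

Request:
arm_command:
  series:
    - [0, 0, -0.001, 0]
    - [0, 0, -0.002, 0]
    - [0, 0, -0.003, 0]
    - [0, 0, -0.003, 0]
    - [0, 0, -0.003, 0]
  hand: 0.04
  grip_force: 70

```text
time: 27.35
ee_pos: [0.6354, 0.0719, 0.1563]
tcp_rot: [-179.2, 33.6, 101.9]
wrist_force: [2.4, -4.1, -0.6]
opening: 0.0405
grasp_force: 32.3
```

Request:
arm_command:
  series:
    - [0, 0, 0, 0]
    - [0, 0, -0.001, 0]
    - [0, 0, -0.001, 0]
    - [0, 0, -0.001, 0]
    - [0, 0, -0.001, 0]
  hand: 0.027

```text
time: 27.85
ee_pos: [0.6353, 0.0727, 0.1571]
tcp_rot: [-179.2, 33.6, 101.9]
wrist_force: [-0.1, -0.0, -2.0]
opening: 0.0276
grasp_force: 29.8
```

```bash
python3 rel.py
```

```text
27.85 [-0.1 -0.  -2. ] [0.67 0.11 0.03] 0.02760414425756831 29.758974742144346
J rel ears in u,v,n [np.float64(-0.0004), np.float64(0.0004), np.float64(0.0028)]
```

Request:
arm_command:
  series:
    - [0, 0, 0.001, 0]
    - [0, 0, 0.003, 0]
    - [0, 0, 0.004, 0]
    - [0, 0, 0.004, 0]
    - [0.01, 0, 0.004, 0]
  hand: 0.056

```text
time: 28.35
ee_pos: [0.6342, 0.0782, 0.1489]
tcp_rot: [-179.3, 33.6, 101.8]
wrist_force: [0.3, -0.5, -1.9]
opening: 0.0565
grasp_force: 17.2
```

Request:
arm_command:
  series:
    - [0.02, 0, 0, 0]
    - [0.04, 0, 0, 0]
    - [0.065, 0, 0, 0]
    - [0.09, 0, 0, 0]
    - [0.115, 0, 0, 0]

```text
time: 28.85
ee_pos: [0.6132, 0.1746, 0.0827]
tcp_rot: [-179.1, 33.6, 102.0]
wrist_force: [-0.0, 0.3, -1.3]
opening: 0.0561
grasp_force: 17.2
```

```bash
python3 rel.py; python3 st.py; python3 - <<'E'
from h import *
s=dict(camera_matrix=np.array([[483.31,0,252.806],[0,483.31,191.223],[0,0,1]]),xyz=[-0.17131804,-0.64857794,1.02586013],orientation=[45.30596665,-0.68706682,-45.8476558])
t=dict(camera_matrix=np.array([[468.39,0,262.18],[0,468.39,191.358],[0,0,1]]),xyz=[0.35604096,-0.04179579,1.58797511],orientation=[4.67671366,0.64502114,-90.22452828])
for n,a,b in[("jar",(84,62),(28,208)),("base",(138,105),(98,180))]: print(n,tri([ray("side",s,a),ray("top",t,b)]))
o=bot.get_obs();M=R.from_euler('xyz',o['tcp_rot'],degrees=True).as_matrix()
P=[o['ee_pos'],(.50,.30,.25),(.34,.36,.40),(.14,.48,.42),(-.04,.64,.42),(-.12,.74,.42)]
for i,t in enumerate([0,-.42,-.43,-.42,0]):
    d=np.array(P[i+1])-P[i];print(i,(M.T@d).round(3),t,np.linalg.norm(d).round(3)); M=M@R.from_rotvec([0,0,t]).as_matrix()
print(M.round(3))
c=bot.camera("side");k=c['color'][115:150,280:310]; print(bot.mark_of("side","clip_ears"),bot.mark_of("side","pliers_jaws")[:2]);cv2.imwrite("pics/after.png",c['color'])
E
```

```text
28.85 [-0.   0.3 -1.3] [ 0.77  0.13 -0.03] 0.05607866794610307 17.20394646457862
J rel ears in u,v,n [np.float64(-0.1286), np.float64(-0.0006), np.float64(0.0017)]
28.85 [ 29.4  26.5  14.2  89.9 -31.5 111.2] [0.6132 0.1746 0.0827]
[[-0.173  0.98   0.1  ]
 [ 0.815  0.199 -0.544]
 [-0.553 -0.013 -0.833]]
ang to target 1.7201405665817608
jar (array([0.42282314, 0.6358234 , 0.26585045]), [0.0033961110196545755, 0.003396111019654562])
base (array([0.50676488, 0.49117282, 0.13901283]), [0.007436548180928414, 0.007436548180928573])
0 [ 0.029 -0.088 -0.219] 0 0.238
1 [-0.006 -0.147 -0.174] -0.42 0.227
2 [ 0.181 -0.108 -0.102] -0.43 0.234
3 [ 0.215  0.026 -0.105] -0.42 0.241
4 [ 0.084  0.074 -0.062] 0 0.128
[[-0.987  0.125  0.1  ]
 [ 0.051  0.837 -0.544]
 [-0.152 -0.532 -0.833]]
[{'location': [288.4, 130.5], 'confidence': 0.74}] [{'location': [206.3, 222.4], 'confidence': 0.92}, {'location': [260.7, 139.2], 'confidence': 0.82}]
```

Request:
arm_command:
  series:
    - [0.003, -0.012, -0.048, 0]
    - [0.009, -0.03, -0.09, 0]
    - [0.015, -0.05, -0.13, 0]
    - [0.022, -0.07, -0.175, 0]
    - [0.029, -0.088, -0.219, 0]

```text
time: 29.5
ee_pos: [0.4998, 0.2983, 0.2539]
tcp_rot: [-179.3, 33.6, 101.8]
wrist_force: [-0.1, 1.1, -1.7]
opening: 0.0562
grasp_force: 17.2
```

Request:
arm_command:
  series:
    - [-0.001, -0.029, -0.035, -0.08]
    - [-0.002, -0.058, -0.07, -0.16]
    - [-0.004, -0.088, -0.105, -0.25]
    - [-0.005, -0.118, -0.14, -0.34]
    - [-0.006, -0.147, -0.174, -0.42]

```text
time: 30.0
ee_pos: [0.3448, 0.342, 0.3649]
tcp_rot: [-166.5, 29.2, 129.9]
wrist_force: [0.6, 0.1, -1.7]
opening: 0.056
grasp_force: 17.2
```

Request:
arm_command:
  series:
    - [0.036, -0.022, -0.02, -0.08]
    - [0.072, -0.043, -0.04, -0.17]
    - [0.108, -0.065, -0.061, -0.26]
    - [0.145, -0.086, -0.082, -0.35]
    - [0.181, -0.108, -0.102, -0.43]

```text
time: 30.5
ee_pos: [0.1682, 0.4269, 0.3329]
tcp_rot: [-157.3, 20.4, 155.4]
wrist_force: [1.4, -0.1, -2.0]
opening: 0.0562
grasp_force: 17.2
```

Request:
arm_command:
  series:
    - [0.043, 0.005, -0.021, -0.08]
    - [0.086, 0.01, -0.042, -0.17]
    - [0.129, 0.016, -0.063, -0.25]
    - [0.172, 0.021, -0.084, -0.34]
    - [0.215, 0.026, -0.105, -0.42]

```text
time: 31.0
ee_pos: [0.0143, 0.531, 0.286]
tcp_rot: [-153.6, 9.7, 177.8]
wrist_force: [-0.2, 0.2, -2.5]
opening: 0.0557
grasp_force: 17.2
```

```bash
python3 st.py
```

```text
31.0 [ 92.1  33.   46.2 130.4  -6.7  98.2] [0.0143 0.531  0.286 ]
[[-0.985  0.109  0.133]
 [ 0.038  0.892 -0.45 ]
 [-0.168 -0.438 -0.883]]
ang to target 7.508584455516678
```

Request:
arm_command:
  series:
    - [-0.017, -0.044, -0.088, 0]
    - [-0.025, -0.065, -0.13, 0]
    - [-0.034, -0.088, -0.176, 0]
    - [-0.042, -0.11, -0.22, 0]
    - [-0.05, -0.13, -0.26, 0]

```text
time: 31.5
ee_pos: [0.0272, 0.4738, 0.3383]
tcp_rot: [-156.5, 9.5, 177.5]
wrist_force: [-0.2, -0.9, -2.6]
opening: 0.0555
grasp_force: 17.2
```

Request:
arm_command:
  series:
    - [-0.017, -0.03, -0.092, 0]
    - [-0.025, -0.045, -0.14, 0]
    - [-0.034, -0.06, -0.185, 0]
    - [-0.042, -0.075, -0.23, 0]
    - [-0.05, -0.09, -0.28, 0]

```text
time: 32.0
ee_pos: [0.0421, 0.4472, 0.3684]
tcp_rot: [-159.3, 9.4, 177.4]
wrist_force: [-0.1, -0.3, -2.3]
opening: 0.0564
grasp_force: 17.2
```

```bash
python3 st.py
```

```text
32.0 [ 89.6  17.2  36.4 130.4  -7.9  95.4] [0.0421 0.4472 0.3684]
[[-0.986  0.1    0.136]
 [ 0.045  0.932 -0.36 ]
 [-0.163 -0.349 -0.923]]
ang to target 13.124587396748154
```

Request:
arm_command:
  series:
    - [0.033, -0.012, -0.045, 0]
    - [0.066, -0.024, -0.09, 0]
    - [0.1, -0.037, -0.135, 0]
    - [0.133, -0.05, -0.18, 0]
    - [0.166, -0.062, -0.223, 0]

```text
time: 32.5
ee_pos: [-0.0747, 0.4369, 0.3778]
tcp_rot: [-161.9, 8.7, 177.2]
wrist_force: [-0.3, -0.0, -2.9]
opening: 0.0559
grasp_force: 17.2
```

Request:
arm_command:
  series:
    - [0.02, -0.005, -0.1, 0]
    - [0.03, -0.008, -0.15, 0]
    - [0.04, -0.01, -0.2, 0]
    - [0.05, -0.012, -0.25, 0]
    - [0.06, -0.015, -0.3, 0]

```text
time: 33.0
ee_pos: [-0.1163, 0.4463, 0.3905]
tcp_rot: [-164.7, 7.7, 176.9]
wrist_force: [-0.2, 0.2, -2.2]
opening: 0.056
grasp_force: 17.2
```

Request:
arm_command:
  series:
    - [0.0, -0.005, -0.1, 0]
    - [0.0, -0.008, -0.15, 0]
    - [0.0, -0.01, -0.2, 0]
    - [0.0, -0.012, -0.25, 0]
    - [0.0, -0.015, -0.3, 0]

```text
time: 33.5
ee_pos: [-0.1218, 0.4464, 0.4106]
tcp_rot: [-167.6, 6.7, 176.6]
wrist_force: [-0.0, 0.8, -2.5]
opening: 0.0563
grasp_force: 17.2
```

```bash
python3 st.py
```

```text
33.5 [106.5  16.3  42.8 130.5  -2.  110.8] [-0.1218  0.4464  0.4106]
[[-0.991  0.083  0.101]
 [ 0.059  0.973 -0.221]
 [-0.117 -0.214 -0.97 ]]
ang to target 21.50138089277539
```

Request:
arm_command:
  series:
    - [0.03, -0.008, -0.1, 0]
    - [0.045, -0.012, -0.15, 0]
    - [0.06, -0.015, -0.2, 0]
    - [0.07, -0.02, -0.25, 0]
    - [0.08, -0.022, -0.3, 0]

```text
time: 34.0
ee_pos: [-0.1737, 0.4375, 0.4268]
tcp_rot: [-170.2, 5.5, 176.4]
wrist_force: [0.7, -0.3, -2.9]
opening: 0.0558
grasp_force: 17.2
```

Request:
arm_command:
  series:
    - [0.02, -0.005, -0.1, 0]
    - [0.03, -0.007, -0.15, 0]
    - [0.04, -0.01, -0.2, 0]
    - [0.05, -0.012, -0.25, 0]
    - [0.06, -0.015, -0.3, 0]

```text
time: 34.5
ee_pos: [-0.206, 0.4261, 0.4462]
tcp_rot: [-172.8, 4.0, 176.2]
wrist_force: [0.0, -0.0, -2.0]
opening: 0.0563
grasp_force: 17.2
```

Request:
arm_command:
  series:
    - [0.0, 0, -0.1, 0]
    - [0.0, 0, -0.15, 0]
    - [0.0, 0, -0.2, 0]
    - [0.0, 0, -0.25, 0]
    - [0.0, 0, -0.3, 0]

```text
time: 35.0
ee_pos: [-0.2011, 0.4173, 0.4695]
tcp_rot: [-175.4, 2.5, 176.0]
wrist_force: [0.1, -0.4, -2.1]
opening: 0.0563
grasp_force: 17.2
```

```bash
python3 st.py
```

```text
35.0 [1.157e+02 1.370e+01 4.890e+01 1.305e+02 1.000e-01 1.198e+02] [-0.2011  0.4173  0.4695]
[[-0.997  0.073  0.038]
 [ 0.07   0.994 -0.083]
 [-0.044 -0.08  -0.996]]
ang to target 29.95536604859698
```

Request:
arm_command:
  series:
    - [0.0, 0, -0.1, 0]
    - [0.0, 0, -0.15, 0]
    - [0.0, 0, -0.2, 0]
    - [0.0, 0, -0.25, 0]
    - [0.0, 0, -0.3, 0]

```text
time: 35.5
ee_pos: [-0.1958, 0.406, 0.4922]
tcp_rot: [-178.0, 1.1, 175.9]
wrist_force: [-0.1, 0.3, -2.4]
opening: 0.0566
grasp_force: 17.2
```

Request:
arm_command:
  series:
    - [-0.02, 0, -0.1, 0]
    - [-0.03, 0, -0.15, 0]
    - [-0.04, 0, -0.2, 0]
    - [-0.05, 0, -0.25, 0]
    - [-0.06, 0, -0.3, 0]

```text
time: 36.0
ee_pos: [-0.1562, 0.3934, 0.5164]
tcp_rot: [179.3, -0.2, 175.9]
wrist_force: [-0.7, -0.2, -2.3]
opening: 0.0564
grasp_force: 17.2
```

```bash
python3 st.py; python3 - <<'E'
from h import *
o=bot.get_obs();M=R.from_euler('xyz',o['tcp_rot'],degrees=True).as_matrix()
print(o['tcp_rot'])
P=[o['ee_pos'],(-.05,.43,.40),(.17,.36,.33),(.34,.19,.30),(.38,-.05,.28),(.48,-.25,.2)]
for i in range(5):
    d=np.array(P[i+1])-P[i];print(i,(M.T@d).round(3),np.linalg.norm(d).round(3))
E
```

```text
36.0 [ 1.117e+02  7.000e+00  4.820e+01  1.305e+02 -1.000e-01  1.158e+02] [-0.1562  0.3934  0.5164]
[[-0.997  0.072 -0.003]
 [ 0.072  0.997  0.012]
 [ 0.004  0.012 -1.   ]]
ang to target 35.726998961402344
[179.32737207  -0.2381996  175.89164361]
0 [-0.104  0.043  0.116] 0.162
1 [-0.225 -0.055  0.068] 0.241
2 [-0.182 -0.158  0.027] 0.242
3 [-0.057 -0.237  0.017] 0.244
4 [-0.114 -0.193  0.077] 0.237
```

Request:
arm_command:
  series:
    - [-0.026, 0.011, 0.029, 0]
    - [-0.052, 0.022, 0.058, 0]
    - [-0.078, 0.033, 0.087, 0]
    - [-0.104, 0.043, 0.116, 0]
    - [-0.148, 0.032, 0.13, 0]

```text
time: 36.5
ee_pos: [-0.0067, 0.4174, 0.3817]
tcp_rot: [179.6, -0.2, 176.0]
wrist_force: [0.6, 1.3, -1.9]
opening: 0.0561
grasp_force: 17.2
```

Request:
arm_command:
  series:
    - [-0.036, -0.009, 0.011, 0]
    - [-0.072, -0.018, 0.022, 0]
    - [-0.108, -0.026, 0.033, 0]
    - [-0.144, -0.035, 0.044, 0]
    - [-0.181, -0.044, 0.054, 0]

```text
time: 37.0
ee_pos: [0.1711, 0.3593, 0.3297]
tcp_rot: [179.4, -0.3, 175.9]
wrist_force: [0.6, 0.7, -2.2]
opening: 0.0559
grasp_force: 17.2
```

Request:
arm_command:
  series:
    - [-0.036, -0.032, 0.005, 0]
    - [-0.073, -0.063, 0.01, 0]
    - [-0.109, -0.095, 0.016, 0]
    - [-0.146, -0.126, 0.021, 0]
    - [-0.182, -0.158, 0.027, 0]

```text
time: 37.5
ee_pos: [0.3409, 0.1881, 0.3006]
tcp_rot: [179.3, -0.3, 175.9]
wrist_force: [1.4, 0.8, -2.0]
opening: 0.0559
grasp_force: 17.2
```

Request:
arm_command:
  series:
    - [-0.011, -0.047, 0.003, 0]
    - [-0.023, -0.095, 0.007, 0]
    - [-0.034, -0.142, 0.01, 0]
    - [-0.046, -0.19, 0.014, 0]
    - [-0.057, -0.237, 0.017, 0]

```text
time: 38.0
ee_pos: [0.3794, -0.0524, 0.2805]
tcp_rot: [179.3, -0.3, 175.9]
wrist_force: [2.1, 0.2, -2.6]
opening: 0.0557
grasp_force: 17.2
```

Request:
arm_command:
  series:
    - [-0.023, -0.039, 0.015, 0]
    - [-0.046, -0.077, 0.03, 0]
    - [-0.069, -0.116, 0.046, 0]
    - [-0.091, -0.154, 0.062, 0]
    - [-0.114, -0.193, 0.077, 0]

```text
time: 38.5
ee_pos: [0.4794, -0.2518, 0.1999]
tcp_rot: [179.3, -0.3, 175.9]
wrist_force: [1.3, 1.0, -2.4]
opening: 0.0559
grasp_force: 17.2
```

```bash
python3 look.py w5 0.047 rest_top; python3 - <<'E'
from h import *
o=bot.get_obs();M=R.from_euler('xyz',o['tcp_rot'],degrees=True).as_matrix();print(o['time'],o['q'].round(1),o['wrist_force'].round(1),o['torque'].round(2))
d=np.array((.5105,-.288,.08))-o['ee_pos'];print((M.T@d).round(4))
E
```

```text
38.55 [-28.26   4.43   5.47  91.78   0.41 -24.04] [ 0.481  -0.2562  0.1951] [179.3  -0.5 175.8]
rest_top [220. 237.] 0.93 [ 0.5483 -0.2948  0.047 ]
38.6 [-28.1   4.2   5.3  92.    0.5 -23.8] [-1.8  1.1 -2.5] [ 0.02  0.13 -0.02]
[-0.0347 -0.0338  0.1154]
```

Request:
arm_command:
  series:
    - [-0.012, -0.012, 0.03, 0]
    - [-0.024, -0.023, 0.06, 0]
    - [-0.036, -0.034, 0.09, 0]
    - [-0.036, -0.034, 0.115, 0]
    - [-0.036, -0.034, 0.115, 0]

```text
time: 39.1
ee_pos: [0.5103, -0.2839, 0.0815]
tcp_rot: [179.1, -0.6, 175.9]
wrist_force: [-0.4, 0.9, -2.0]
opening: 0.0559
grasp_force: 17.2
```

Request:
arm_command:
  series:
    - [0, 0, 0.015, 0]
    - [0, 0, 0.03, 0]
    - [0, 0, 0.04, 0]
    - [0, 0, 0.047, 0]
    - [0, 0, 0.05, 0]

```text
time: 39.6
ee_pos: [0.5123, -0.2842, 0.0354]
tcp_rot: [179.3, -0.3, 175.9]
wrist_force: [-0.6, -0.5, -1.5]
opening: 0.0559
grasp_force: 17.2
```

```bash
python3 look.py w6 0.047 rest_top,pliers_grip; python3 -c "
from h import *
o=bot.get_obs();print(o['wrist_force'].round(1),o['torque'].round(2))
im=cv2.imread('pics/w6.png')
"
```

```text
39.65 [-29.26  11.12  -4.8   74.61   0.5  -25.18] [ 0.5123 -0.2842  0.0353] [179.3  -0.3 175.9]
rest_top [241. 321.] 0.69 [ 0.5488 -0.2947  0.047 ]
pliers_grip [238. 320.] 0.38 [ 0.5477 -0.2963  0.047 ]
[-0.6  0.  -2.5] [-0.    0.01 -0.01]
```

Request:
arm_command:
  series:
    - [0, -0.003, 0.002, 0]
    - [0, -0.007, 0.004, 0]
    - [0, -0.007, 0.006, 0]
    - [0, -0.007, 0.008, 0]
    - [0, -0.007, 0.008, 0]

```text
time: 40.25
ee_pos: [0.5119, -0.2914, 0.0278]
tcp_rot: [179.3, -0.2, 175.9]
wrist_force: [-0.8, -1.3, -0.2]
opening: 0.0561
grasp_force: 17.3
```

Request:
arm_command:
  series:
    - [0, 0, 0, 0]
    - [0, 0, 0, 0]
    - [0, 0, 0, 0]
    - [0, 0, 0, 0]
    - [0, 0, 0, 0]
  hand: 0.0854

```text
time: 40.75
ee_pos: [0.512, -0.2912, 0.0281]
tcp_rot: [179.3, -0.2, 175.9]
wrist_force: [0.4, -0.7, -0.2]
opening: 0.0854
grasp_force: 0.0
```

Request:
arm_command:
  series:
    - [0, 0, -0.015, 0]
    - [0, 0, -0.035, 0]
    - [0, 0, -0.065, 0]
    - [0.0, 0, -0.1, 0]
    - [0, 0, -0.14, 0]

```text
time: 41.25
ee_pos: [0.512, -0.2927, 0.1698]
tcp_rot: [179.3, -0.3, 175.9]
wrist_force: [1.3, -0.1, -0.7]
opening: 0.0854
grasp_force: 0.0
```

```bash
python3 look.py w7 0.047 rest_top,pliers_grip,pliers,pliers_jaws; python3 - <<'E'
from h import *
s=cv2.imread("pics/after.png")[100:160,250:310];w=cv2.imread("pics/w7.png")
im=np.zeros((384,800,3),np.uint8);im[:,:512]=w;im[:288,512:]=cv2.resize(s,(288,288),interpolation=cv2.INTER_CUBIC);cv2.imwrite("pics/fin.png",im)
E
```

```text
41.3 [-30.     9.96   9.64  89.67   0.49 -25.91] [ 0.5137 -0.2937  0.1777] [179.6   0.2 175.9]
pliers_grip [482. 266.] 0.36 [ 0.6197 -0.064   0.047 ]
pliers [257. 249.] 0.7 [ 0.5815 -0.2951  0.047 ]
```

View pics/fin.png

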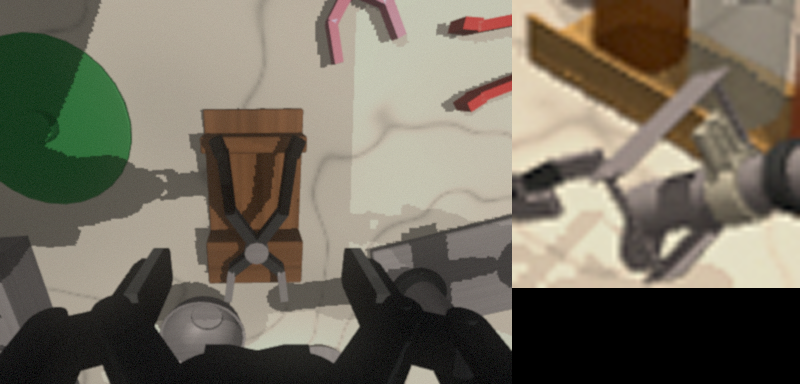

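The pliers lies flat and straight on the rest with its pivot at (257,250) px, which is (0.5815, -0.295) in the world, as it lay before. The ears on the spout stand close together. I'll hand the job in.

```bash
python3 -c "
from workcell import bot
print(bot.job_done())"
```

```text
the job is handed in; nothing more can be done
None
```

The job is handed in after about 41 s, but the judge returned no verdict. The squeeze force dropped as the jaws came together on the ears, as it should when the clip snaps shut. The last picture shows the pliers lying flat on its rest where it was, with the gripper clear of it.

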